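# Count along the drying rack and push the paint pot into the third bay

## Robot

A 6-joint arm with a two-finger parallel gripper is mounted at the origin on the work surface. World frame = base frame: x ahead of the robot, y to its left, z up, the work surface at z = 0. Lengths are in m, angles in rad, forces in N, time in s.
With the tool pointing down it reaches from about 0.3 to 0.95 m from the base axis. Payload 3.1 kg.
Tool frame: the origin (TCP) lies midway between the tips of the shut fingers; the grasp point (between the pads) lies 19 mm behind it; z points along the fingers, y is the direction in which the jaws open and shut (so a half turn about z gives the same grasp; the last joint's range is limited). The gripper opens to 85 mm and grips with 20 to 120 N. Pads are 22 mm wide; open, the fingers measure 114 mm over their backs; the gripper's body (76 mm by 85 mm) begins 54 mm behind the grasp point. The pads swing forward as they close: fully open they stand 13 mm farther back than shut.
Start: joints at [-1.299, 0.308, 1.634, -0, 1.2, -0.07], TCP at [0.209, -0.589, 0.208] pointing down, gripper open.
Joint ranges: [-3.06, 3.06], [-0.79, 1.96], [0.05, 2.63], [-1.19, 4.34], [0.05, 2.64], [-2.94, 2.94]. Speed limits (rad/s): [2.79, 2.79, 3.14, 3.14, 3.14, 3.14].

## Interface

Orientations are given as a rotation vector (axis times angle).
In Python, from workcell import state, capture, camera_model, workorder gives the robot as it stands.
- The arm moves only by the tool apply_moves, never from a script. Its argument "series" is a list of rows, each an object of numbers: "tx", "ty", "tz": the shift along the tool's x, y, z in mm; "spin": the turn about the tool's z in degrees; "hand": the finger opening in mm, from 0 to 85.4. In form: [{"tx": .., "ty": .., "tz": .., "spin": .., "hand": ..}, ...]. A call has 1 to 20 rows; each row is the pose to reach, as a shift and turn from the pose commanded when the call began, along the tool's axes at that moment; what a row does not reach only later rows make up. A row lasts 1/10 s, in which the tool goes at most 50 mm and 8.59 degrees, less where a joint would pass 70% of its speed; a pose out of reach is approached as far as the arm can. A call with a gripper value outside its range is refused whole. The fingers move at their own pace and stop on an object; the grip force is fixed at half the most. Time passes only in rows, so rows that repeat a pose let the fingers close. It gives the time, the measured TCP pose, the force and the opening at its end, in the units of the state.
- state(): the state, without advancing time (a new reading comes with each control period).
- capture(name): name is "scene" or "top"; returns (picture, depth): 384x512x3 uint8, red, green, blue; 384x512 float32, m along the optical axis (not along the pixel's ray), 0 where there is no reading.
- camera_model(name): a dict with "fovy" (degrees; the focal length in pixels is half the picture's height over the tangent of half this angle, whatever the lens; pixels are square), "cx", "cy" (the principal point, pixels), "dist" ([k1, k2, p1, p2, k3] as OpenCV has them; the pictures are not rectified), "R" (3x3) and "t" (3): a world point X has camera coordinates R X + t. Camera axes: x right, y down, z forward; pixel columns grow to the right and rows downward; lengths in m; the calibration is good to about 2 mm. A picture is of the moment at which its call begins. camera_model takes no time and is no camera call.
- workorder.finish_job(): hands the job in, once; it reports no verdict.
The state is a dict: "t": time; "q": joint angles; "joint_velocities": joint speeds; "tau": joint torques, N m; "ee_pos": TCP position; "eef_rot": TCP orientation; "wrist_force": force on the tool from outside, world axes, zero at the start; "wrist_torque": the same for the moment, N m; "opening": finger opening in m.
Only numpy, scipy, OpenCV 4.12 (cv2) and the standard library are available. Lean on these libraries where they do the work, as an engineer would, in place of code of your own. Each camera call takes 0.05 s, during which the arm holds its last target. There are 200 camera calls.

## Task

Starting from the orange end of the drying rack, run a fingertip along the flag rail at its back and tip over the first three blue flags one after another, well over and away from the orange end, leaving the other three flags standing. Then push the all-pink paint pot across the table into the third bay from the orange end, upright and fully home against the back wall; push it only, never lift it, and leave the other pots, the paper cup and the glue bottle where they are.

Things in the scene. Friction and masses are not known exactly. Their poses are not given: they have to be found in the camera images.
- rack: drying rack fixed to the table: six bays along its y axis, open to its -x (robot) side, no floor: pots slide on the table. Origin: centre of its underside, z up. Green dividers 6 mm thick, 14 mm high run from x = -40 to +30 mm, at y = +180, +120 .. -180; bay centres at y = +150, +90, +30, -30, -90, -150, bays 54 mm wide. A pot fully home has its centre at x = +7 mm.
- rail_mid (a point): middle of the flag rail, the top of the rack's grey back wall, at rack x +35, y 0, z 34 mm. The wall spans rack x = +30 to +40 mm, is 34 mm high (with a thin rod up to 38.5) and runs the rack's whole length; one blue flag is hinged on it over the centre of each bay.
- cap_orange: orange end block 78 x 24 x 34 mm (x, y, z) fixed against one end of the rack (at rack y = +196 or -196 mm); counting starts at this end. Origin: centre of its underside.
- cap_grey: grey end block of the same size at the other end of the rack. Origin: centre of its underside.
- pink_pot_mid (a point): centre (half-way up, 20 mm above the table) of the pink paint pot with pink lid, a loose upright cylinder 46 mm in diameter, 40 mm high, about 0.11 kg, standing on the table in front of the rack. This is the pot to push.
- blue_pot_mid (a point): centre of a blue pot with white lid, same size, loose, in the bay at the rack's +y end; leave it.
- yellow_pot_mid (a point): centre of a yellow pot with white lid, same size, loose, in the bay at the rack's -y end; leave it.
- cup: empty cream paper cup, 74 mm across the rim, 80 mm high, loose, upright beside the work. Origin: centre of its underside; leave it.
- glue: orange glue bottle with blue cap, 52 mm in diameter, about 120 mm high, loose, upright beside the work. Origin: centre of its underside; leave it.
- flag1 (a joint): angle of blue flag 1 of 6, counted from the rack's +y end; hinge along the rack's x at rack x +35, y +150, z 36 mm. 0 upright, + leans to the rack's -y, - to +y, stops +-1.35 rad. Blade 42 mm long (top at z 78 upright), 16 wide along rack x, 4 thick; a stiff hinge (about 0.4 N at 16 mm above it) keeps it where it is left.
- flag2 (a joint): angle of blue flag 2 of 6, counted from the rack's +y end; hinge along the rack's x at rack x +35, y +90, z 36 mm. 0 upright, + leans to the rack's -y, - to +y, stops +-1.35 rad. As flag 1.
- flag3 (a joint): angle of blue flag 3 of 6, counted from the rack's +y end; hinge along the rack's x at rack x +35, y +30, z 36 mm. 0 upright, + leans to the rack's -y, - to +y, stops +-1.35 rad. As flag 1.
- flag4 (a joint): angle of blue flag 4 of 6, counted from the rack's +y end; hinge along the rack's x at rack x +35, y -30, z 36 mm. 0 upright, + leans to the rack's -y, - to +y, stops +-1.35 rad. As flag 1.
- flag5 (a joint): angle of blue flag 5 of 6, counted from the rack's +y end; hinge along the rack's x at rack x +35, y -90, z 36 mm. 0 upright, + leans to the rack's -y, - to +y, stops +-1.35 rad. As flag 1.
- flag6 (a joint): angle of blue flag 6 of 6, counted from the rack's +y end; hinge along the rack's x at rack x +35, y -150, z 36 mm. 0 upright, + leans to the rack's -y, - to +y, stops +-1.35 rad. As flag 1.
There are look-alikes about, which are no part of the job. Leave any black or green look-alike of the part that bears pink_pot_mid alone.

How it is judged:
By the outcome, as a careful person would: the job done as asked, in the order asked, and still so for the second after the job is handed in, with the robot touching nothing.
It also fails if it takes over 72 s, if anything falls off the work surface, if the arm or the gripper's body presses on something with over 40 N, if the wrist force passes 120 N, or if a joint passes its speed limit or range.

## Working session

There is one attempt and no reset: what is moved stays moved. The work goes in short steps, Python scripts to look and compute and a tool call to move; the robot and the scene stay as the last step left them, time stands still between calls to the robot, and variables do not carry over. Pictures are saved under pics/ and viewed, about 8 in all and at most 12, crops included, and the job is handed in when it is done.

Besides the shell and the picture viewer there is one more tool, called after "Emit:" in YAML: its name, and indented under it one key for each argument. apply_moves: Moves the arm, as the interface text tells. Its arguments: {"type":"object","properties":{"series":{"type":"array"}},"required":["series"]}

```bash
mkdir -p pics; ls
python3 - <<'E'
from workcell import *
import cv2,numpy as np
s=state(); print(s['t'],s['ee_pos'],s['eef_rot'],s['wrist_force'],s['opening'])
for n in('scene','top'):
    p,d=capture(n); cv2.imwrite(f'pics/{n}0.png',p[...,::-1]); np.savez(f'pics/{n}0.npz',p=p,d=d)
    m=camera_model(n); print(n,m)
E
```

```text
pics
0.0 [ 0.20920369 -0.58798052  0.20651916] [-3.09351191e+00 -5.33807262e-01  3.92555715e-04] [-0.52600149  0.13786663  1.13228198] 0.08532327344863191
scene {'fovy': 45.36248044254663, 'cx': 258.30109581299456, 'cy': 192.73347641058584, 'dist': array([0.0546447, 0.       , 0.       , 0.       , 0.       ]), 'R': array([[-0.45120545,  0.89239487,  0.00671061],
       [ 0.74842887,  0.38248881, -0.54180857],
       [-0.48607393, -0.23944457, -0.84047513]]), 't': array([ 0.26751605, -0.36167277,  1.40737805])}
top {'fovy': 47.563369501484374, 'cx': 255.69354420018436, 'cy': 195.1613793221029, 'dist': array([-0.17021139,  0.        ,  0.        ,  0.        ,  0.        ]), 'R': array([[-0.02285768, -0.99973789,  0.00129547],
       [-0.99222766,  0.02252739, -0.12237967],
       [ 0.12231841, -0.00408272, -0.99248251]]), 't': array([0.02082668, 0.53994678, 0.86796039])}
```

View pics/scene0.png

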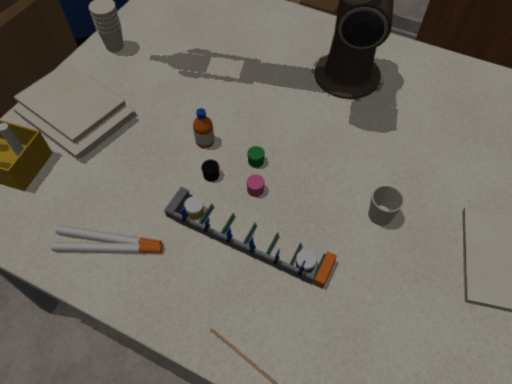

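View pics/top0.png

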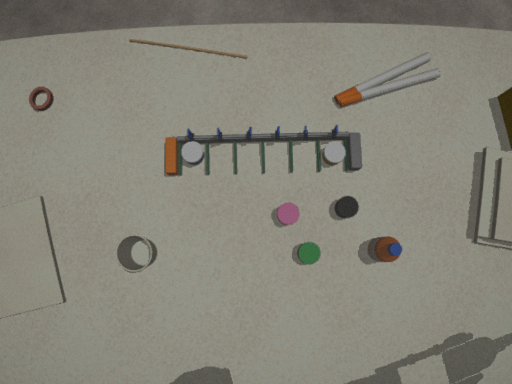

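Top view: orange cap at about (171,155), grey cap (355,151), and flags 1–6 along row 133, from x 190 to 335. The pot candidates are pink (288,213), black (347,207), green (309,253), and the white-lidded pots in the bays at (192,152) and (335,152). The pink one is my target. The cup is at (136,253) and the glue at (388,250).

```bash
cat > h.py <<'E'
import numpy as np,cv2
from workcell import *
def cam(n):
    m=camera_model(n); f=192/np.tan(np.radians(m['fovy']/2))
    return np.array([[f,0,m['cx']],[0,f,m['cy']],[0,0,1]]),m['dist'],m['R'],m['t']
def ray(n,uv,z):
    K,D,R,t=cam(n); u=cv2.undistortPoints(np.array(uv,float).reshape(-1,1,2),K,D)[:,0]
    d=np.c_[u,np.ones(len(u))]@R; c=-R.T@t
    return c+d*((z-c[2])/d[:,2])[:,None]
def proj(n,X):
    K,D,R,t=cam(n); return cv2.projectPoints(np.array(X,float).reshape(-1,3),cv2.Rodrigues(R)[0],t,K,D)[0][:,0]
def blobs(p,lo,hi,roi=None,amin=15):
    h=cv2.cvtColor(p,cv2.COLOR_RGB2HSV); m=cv2.inRange(h,lo,hi)
    if roi: k=np.zeros_like(m); k[roi[1]:roi[3],roi[0]:roi[2]]=1; m=m*k
    n,l,s,c=cv2.connectedComponentsWithStats(m)
    return [(s[i,4],c[i],s[i,:4],l==i) for i in range(1,n) if s[i,4]>=amin]
E
python3 - <<'E'
from h import *
P={n:np.load(f'pics/{n}0.npz') for n in('top','scene')}
C={'orange':((3,150,80),(18,255,255),.034),'pink':((150,90,60),(178,255,255),.04),'green':((55,100,40),(85,255,255),.04),'blue':((105,90,30),(130,255,255),.06)}
for n in P:
  for c,(lo,hi,z) in C.items():
    for a,ce,b,m in blobs(P[n]['p'],lo,hi,amin=8):
      d=P[n]['d'][m]; d=d[d>0]; print(n,c,a,ce.round(1),b,ray(n,ce,z)[0].round(4))
# grey cap and black pot by dark, manual windows
t=P['top']; big=cv2.resize(t['p'][115:230,155:370],None,fx=3.6,fy=3.6,interpolation=cv2.INTER_CUBIC); cv2.imwrite('pics/crop1.png',big[...,::-1])
E
```

```text
top orange 296 [348.6  96.6] [336  87  26  19] [ 0.7505 -0.1975  0.034 ]
top orange 371 [170.8 155.1] [166 138  11  35] [0.6292 0.1853 0.034 ]
top orange 93 [385.9 241.4] [378 238  19  11] [ 0.4372 -0.2596  0.034 ]
top orange 53 [388.9 258.1] [381 255  17   6] [ 0.4025 -0.2644  0.034 ]
top pink 361 [287.5 213.2] [277 203  22  21] [ 0.5008 -0.0557  0.04  ]
top green 347 [308.7 252.7] [299 243  21  21] [ 0.4192 -0.0965  0.04  ]
top blue 10 [249.8 130.9] [249 127   2   8] [0.67   0.0177 0.06  ]
top blue 12 [278.2 130.5] [278 126   2   9] [ 0.6696 -0.0407  0.06  ]
top blue 12 [305.3 129.8] [305 126   2   8] [ 0.67   -0.0965  0.06  ]
top blue 12 [336.2 129.8] [335 126   3   7] [ 0.6693 -0.1608  0.06  ]
top blue 19 [188.9 133.8] [187 129   5  10] [0.6672 0.143  0.06  ]
top blue 10 [218.4 132.3] [218 129   2   7] [0.6687 0.0822 0.06  ]
top blue 120 [395.  248.8] [389 243  13  12] [ 0.4215 -0.27    0.06  ]
scene orange 130 [200.1 125.1] [194 118  16  13] [ 0.4024 -0.2735  0.034 ]
scene orange 261 [149.5 245.2] [139 238  23  14] [ 0.7657 -0.1912  0.034 ]
scene orange 343 [325.1 267.9] [315 25
[... 620 characters left out ...]
scene blue 905 [78.1 16.7] [59  0 36 38] [ 0.2148 -0.8183  0.06  ]
scene blue 69 [119.7   2.8] [114   0  14  10] [ 0.0976 -0.7472  0.06  ]
scene blue 71 [200.6 113. ] [197 108   8  11] [ 0.3834 -0.28    0.06  ]
scene blue 47 [183.1 212.4] [181 206   6  13] [ 0.6685 -0.1582  0.06  ]
scene blue 36 [206.2 222.8] [204 217   5  13] [ 0.6682 -0.0963  0.06  ]
scene blue 45 [228. 233.] [225 227   6  13] [ 0.6685 -0.0392  0.06  ]
scene blue 47 [251.  243.8] [249 237   5  14] [0.669  0.0196 0.06  ]
scene blue 23 [276.3 256. ] [274 250   5  12] [0.6702 0.083  0.06  ]
scene blue 24 [301.4 267.1] [299 261   6  12] [0.6691 0.1428 0.06  ]
scene blue 13 [309.  270.4] [306 269   7   4] [0.6686 0.1604 0.06  ]
```

View pics/crop1.png

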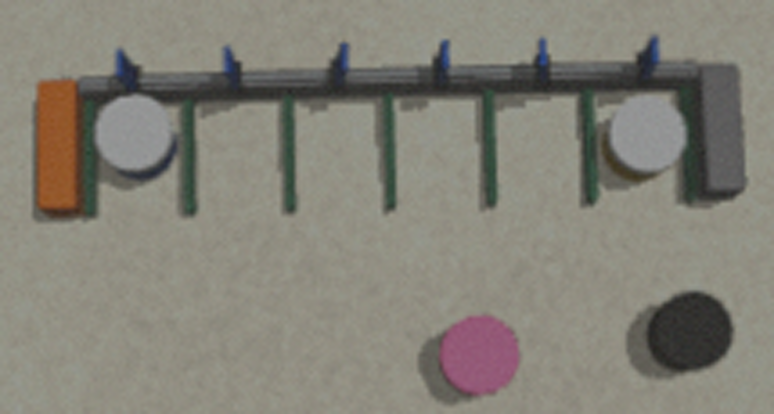

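Pink lid at crop (480,355), all pink, beside black (690,330); the green pot is nearer the robot. Rack origin is about (0.634, -0.0095) with yaw about 0, and orange is at +y. All flags stand upright. Next I work out the approach above the orange cap.

```bash
cat >> h.py <<'E'
from scipy.spatial.transform import Rotation as Ro
def go(X,yaw=0.):
    s=state(); M=Ro.from_rotvec(s['eef_rot']).as_matrix(); d=M.T@(np.array(X)-s['ee_pos'])*1000
    print('t',s['t'],'pos',s['ee_pos'].round(4),'F',np.round(s['wrist_force'],1),'yaw',np.degrees(np.arctan2(M[1,0],M[0,0])).round(2),'-> tx,ty,tz',d.round(1),'spin',(np.degrees(np.arctan2(M[1,0],M[0,0]))-yaw).round(2),'z-axis',M[:,2].round(3))
E
python3 - <<'E'
from h import *
print(ray('top',[[355.3,150.6]],.034))
go([.669,.188,.2])
E
```

```text
[[ 0.63040141 -0.20442473  0.034     ]]
t 0.1 pos [ 0.2093 -0.5881  0.2067] F [ 0.4 -0.3 -0.2] yaw 19.58 -> tx,ty,tz [ 693.3 -577.1    8. ] spin 19.58 z-axis [-0.001  0.002 -1.   ]
```

Emit:
apply_moves:
  series:
    - {"tx": 693,"ty": -577,"tz": 7,"spin": 19.5,"hand": 0}
    - {"tx": 693,"ty": -577,"tz": 7,"spin": 19.5,"hand": 0}
    - {"tx": 693,"ty": -577,"tz": 7,"spin": 19.5,"hand": 0}
    - {"tx": 693,"ty": -577,"tz": 7,"spin": 19.5,"hand": 0}
    - {"tx": 693,"ty": -577,"tz": 7,"spin": 19.5,"hand": 0}
    - {"tx": 693,"ty": -577,"tz": 7,"spin": 19.5,"hand": 0}
    - {"tx": 693,"ty": -577,"tz": 7,"spin": 19.5,"hand": 0}
    - {"tx": 693,"ty": -577,"tz": 7,"spin": 19.5,"hand": 0}
    - {"tx": 693,"ty": -577,"tz": 7,"spin": 19.5,"hand": 0}
    - {"tx": 693,"ty": -577,"tz": 7,"spin": 19.5,"hand": 0}
    - {"tx": 693,"ty": -577,"tz": 7,"spin": 19.5,"hand": 0}
    - {"tx": 693,"ty": -577,"tz": 7,"spin": 19.5,"hand": 0}
    - {"tx": 693,"ty": -577,"tz": 7,"spin": 19.5,"hand": 0}
    - {"tx": 693,"ty": -577,"tz": 7,"spin": 19.5,"hand": 0}
    - {"tx": 693,"ty": -577,"tz": 7,"spin": 19.5,"hand": 0}
    - {"tx": 693,"ty": -577,"tz": 7,"spin": 19.5,"hand": 0}
    - {"tx": 693,"ty": -577,"tz": 7,"spin": 19.5,"hand": 0}
    - {"tx": 693,"ty": -577,"tz": 7,"spin": 19.5,"hand": 0}
    - {"tx": 693,"ty": -577,"tz": 7,"spin": 19.5,"hand": 0}
    - {"tx": 693,"ty": -577,"tz": 7,"spin": 19.5,"hand": 0}

```text
t: 2.1
ee_pos: [0.6684, 0.1881, 0.1992]
eef_rot: [3.141, 0.006, -0.004]
wrist_force: [-0.6, -0.9, -1.0]
opening: 0.0003
```

```bash
python3 -c "
from h import *
go([.669,.188,.06])"
```

```text
t 2.1 pos [0.6684 0.1881 0.1992] F [-0.6 -0.9 -1. ] yaw 0.22 -> tx,ty,tz [ 1.000e+00 -1.000e-01  1.392e+02] spin 0.22 z-axis [-0.002 -0.001 -1.   ]
```

Descend to z≈0.065 and take a close look before touching anything.

Emit:
apply_moves:
  series:
    - {"tx": 1,"ty": 0,"tz": 45,"spin": 0,"hand": 0}
    - {"tx": 1,"ty": 0,"tz": 90,"spin": 0,"hand": 0}
    - {"tx": 1,"ty": 0,"tz": 134,"spin": 0,"hand": 0}
    - {"tx": 1,"ty": 0,"tz": 134,"spin": 0,"hand": 0}

```text
t: 2.5
ee_pos: [0.6619, 0.1835, 0.0584]
eef_rot: [3.137, -0.0, -0.027]
wrist_force: [-1.2, -0.2, -0.3]
opening: -0.0003
```

Run:
```python
from h import *
go([.669,.188,.048])
a,_=capture('top'); b,_=capture('scene')
A=cv2.resize(a[95:190,140:300],None,fx=3.75,fy=3.75,interpolation=2); B=cv2.resize(b[190:290,180:340],None,fx=3.75,fy=3.75,interpolation=2)
h=min(A.shape[0],300); cv2.imwrite('pics/c2.png',np.vstack([A[:300],B[75:375][:300]])[...,::-1])
```

```text
t 2.5 pos [0.6619 0.1835 0.0584] F [-1.2 -0.2 -0.3] yaw -0.02 -> tx,ty,tz [ 7.3 -4.6 10.2] spin -0.02 z-axis [-0.017 -0.004 -1.   ]
```

View pics/c2.png

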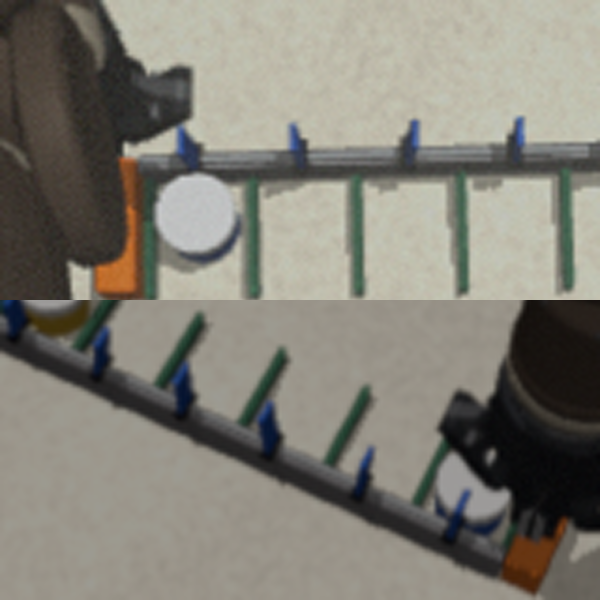

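The fingers stand beside flag 1, over the orange cap at (540,525), and the flags are untouched. The arm hadn't settled, so I'll hold and check.

Emit:
apply_moves:
  series:
    - {"tx": 0,"ty": 0,"tz": 0,"spin": 0,"hand": 0}
    - {"tx": 0,"ty": 0,"tz": 0,"spin": 0,"hand": 0}

```text
t: 2.8
ee_pos: [0.6729, 0.1873, 0.071]
eef_rot: [-3.14, -0.002, -0.01]
wrist_force: [-0.0, 0.6, 0.4]
opening: 0.0001
```

```bash
python3 -c "
from h import *
go([.669,.188,.048])"
```

```text
t 2.8 pos [0.6729 0.1873 0.071 ] F [-0.   0.6  0.4] yaw 0.06 -> tx,ty,tz [-4.  -0.7 23. ] spin 0.06 z-axis [ 0.007  0.001 -1.   ]
```

Emit:
apply_moves:
  series:
    - {"tx": 0,"ty": 0,"tz": 0,"spin": 0,"hand": 0}
    - {"tx": 0,"ty": 0,"tz": 0,"spin": 0,"hand": 0}
    - {"tx": 0,"ty": 0,"tz": 0,"spin": 0,"hand": 0}
    - {"tx": 0,"ty": 0,"tz": 0,"spin": 0,"hand": 0}
    - {"tx": 0,"ty": 0,"tz": 0,"spin": 0,"hand": 0}

```text
t: 3.3
ee_pos: [0.6699, 0.1871, 0.0667]
eef_rot: [3.142, 0.003, -0.0]
wrist_force: [0.6, -0.6, -0.4]
opening: -0.0001
```

```bash
python3 -c "
from h import *
go([.669,.188,.048])"
```

```text
t 3.3 pos [0.6699 0.1871 0.0667] F [ 0.6 -0.6 -0.4] yaw 0.09 -> tx,ty,tz [-0.8 -0.9 18.7] spin 0.09 z-axis [-0. -0. -1.]
```

Emit:
apply_moves:
  series:
    - {"tx": -1,"ty": 0,"tz": 4,"spin": 0,"hand": 0}
    - {"tx": -1,"ty": 0,"tz": 8,"spin": 0,"hand": 0}
    - {"tx": -1,"ty": 0,"tz": 12,"spin": 0,"hand": 0}
    - {"tx": -1,"ty": 0,"tz": 15,"spin": 0,"hand": 0}
    - {"tx": -1,"ty": 0,"tz": 17,"spin": 0,"hand": 0}
    - {"tx": -1,"ty": 0,"tz": 17,"spin": 0,"hand": 0}
    - {"tx": -1,"ty": 0,"tz": 17,"spin": 0,"hand": 0}
    - {"tx": -1,"ty": 0,"tz": 17,"spin": 0,"hand": 0}

```text
t: 4.1
ee_pos: [0.6692, 0.1871, 0.05]
eef_rot: [-3.141, -0.002, -0.001]
wrist_force: [-1.2, 0.3, 0.1]
opening: 0.0002
```

```bash
python3 -c "
from h import *
go([.669,-.0095,.048])"
```

```text
t 4.1 pos [0.6692 0.1871 0.05  ] F [-1.2  0.3  0.1] yaw 0.08 -> tx,ty,tz [ -0.5 196.6   2. ] spin 0.08 z-axis [ 0.  0. -1.]
```

Emit:
apply_moves:
  series:
    - {"ty": 5,"tx": 0,"tz": 2,"spin": 0,"hand": 0}
    - {"ty": 15,"tx": 0,"tz": 2,"spin": 0,"hand": 0}
    - {"ty": 27,"tx": 0,"tz": 2,"spin": 0,"hand": 0}
    - {"ty": 39,"tx": 0,"tz": 2,"spin": 0,"hand": 0}
    - {"ty": 51,"tx": 0,"tz": 2,"spin": 0,"hand": 0}
    - {"ty": 63,"tx": 0,"tz": 2,"spin": 0,"hand": 0}
    - {"ty": 75,"tx": 0,"tz": 2,"spin": 0,"hand": 0}
    - {"ty": 87,"tx": 0,"tz": 2,"spin": 0,"hand": 0}
    - {"ty": 99,"tx": 0,"tz": 2,"spin": 0,"hand": 0}
    - {"ty": 111,"tx": 0,"tz": 2,"spin": 0,"hand": 0}
    - {"ty": 123,"tx": 0,"tz": 2,"spin": 0,"hand": 0}
    - {"ty": 135,"tx": 0,"tz": 2,"spin": 0,"hand": 0}
    - {"ty": 147,"tx": 0,"tz": 2,"spin": 0,"hand": 0}
    - {"ty": 159,"tx": 0,"tz": 2,"spin": 0,"hand": 0}
    - {"ty": 169,"tx": 0,"tz": 2,"spin": 0,"hand": 0}
    - {"ty": 178,"tx": 0,"tz": 2,"spin": 0,"hand": 0}
    - {"ty": 185,"tx": 0,"tz": 2,"spin": 0,"hand": 0}
    - {"ty": 189,"tx": 0,"tz": 2,"spin": 0,"hand": 0}
    - {"ty": 191,"tx": 0,"tz": 2,"spin": 0,"hand": 0}
    - {"ty": 191,"tx": 0,"tz": 2,"spin": 0,"hand": 0}

```text
t: 6.1
ee_pos: [0.6693, -0.004, 0.0478]
eef_rot: [-3.141, -0.002, -0.0]
wrist_force: [-0.2, -0.2, -0.8]
opening: -0.0001
```

Run:
```python
from h import *
go([.669,-.0095,.048])
a,_=capture('top'); b,_=capture('scene')
A=cv2.resize(a[95:175,160:320],None,fx=3.75,fy=3.75,interpolation=2); B=cv2.resize(b[200:280,180:340],None,fx=3.75,fy=3.75,interpolation=2)
cv2.imwrite('pics/c3.png',np.vstack([A,B])[...,::-1])
```

```text
t 6.1 pos [ 0.6693 -0.004   0.0478] F [-0.2 -0.2 -0.8] yaw 0.08 -> tx,ty,tz [-0.3  5.5 -0.2] spin 0.08 z-axis [ 0.  0. -1.]
```

View pics/c3.png

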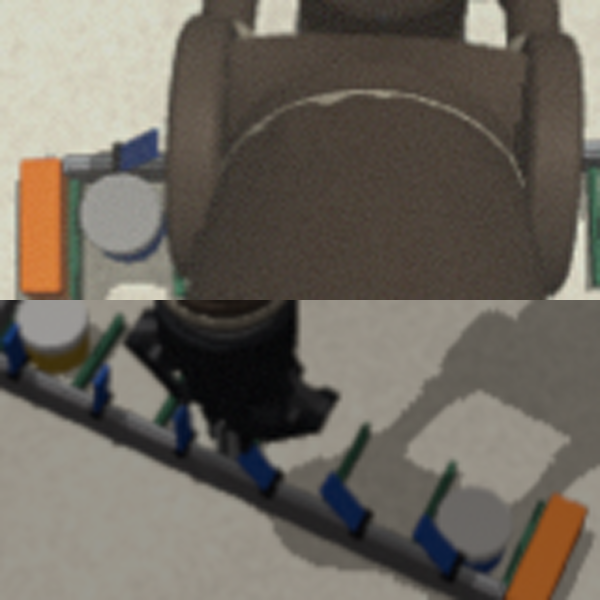

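Flags 1–3 are tipped and flag 4 stands, but the lean looks smaller than I expected. I'll measure it.

```bash
cat > fl.py <<'E'
from h import *
def flags(tag):
  b,_=capture('scene'); O=np.array([.634,-.0095,0])
  for i in range(6):
    y=150-60*i; best=[]
    H=O+[.035,y/1000,.036]
    u0=proj('scene',H)[0]
    for a,ce,bb,m in blobs(b,(100,90,20),(130,255,255),(150,190,345,300),8):
      if abs(ce-u0).max()<16: best.append((a,ce))
    if not best: print(i+1,'none'); continue
    a,ce=max(best,key=lambda q:q[0])
    # centroid taken to lie at radius r in plane rack x=35: intersect ray with plane x=.669
    K,D,R,t=cam('scene'); u=cv2.undistortPoints(ce.reshape(1,1,2),K,D)[0,0]; d=R.T@np.r_[u,1]; c=-R.T@t
    X=c+d*((H[0]-c[0])/d[0]); v=X-H
    print(i+1,a,'centroid rel hinge y,z mm',(v[1:]*1000).round(1),'angle',np.arctan2(-v[1],v[2]).round(2))
  cv2.imwrite(f'pics/{tag}.png',cv2.resize(b[195:295,165:345],None,fx=4.4,fy=4.4,interpolation=2)[...,::-1])
E
python3 -c "
from fl import *
flags('c4')"
```

```text
1 95 centroid rel hinge y,z mm [-11.3  20.8] angle 0.5
2 95 centroid rel hinge y,z mm [-10.7  21.2] angle 0.47
3 70 centroid rel hinge y,z mm [-8.1 14.7] angle 0.51
4 45 centroid rel hinge y,z mm [ 0.5 21.4] angle -0.03
5 38 centroid rel hinge y,z mm [ 3.9 24.8] angle -0.16
6 58 centroid rel hinge y,z mm [ 1.5 23.1] angle -0.06
```

View pics/c4.png

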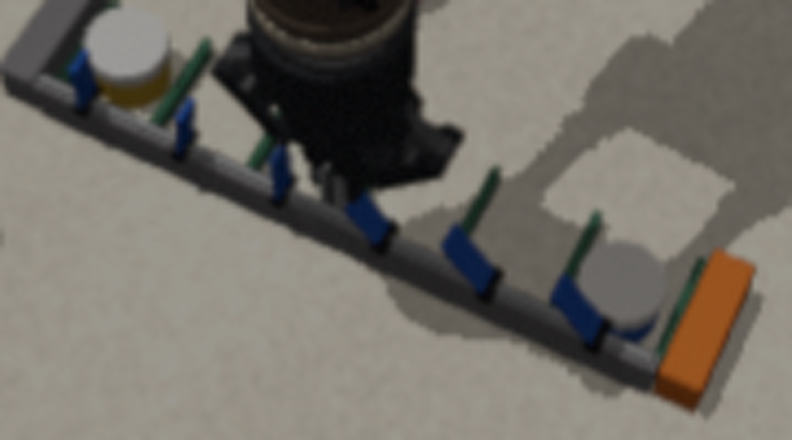

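```bash
python3 -c "
from h import *
s=state();T=s['ee_pos'];print(T)
for n in ('scene',):
  q=proj(n,[T,T+[0,0,.03],T+[0,-.015,0],T+[0,.015,0],[.669,.0205,.036]]); print(q.round(1), ((q-[165,195])*4.4).round(0))
b,d=capture('scene'); 
K,D,R,t=cam('scene')
for v in range(228,246,2):
  row=[]
  for u in range(228,256,2):
    c=cv2.undistortPoints(np.array([[[u,v]]],float),K,D)[0,0]; z=d[v,u]; X=R.T@(np.r_[c,1]*z-t); row.append('%3d,%3d,%3d'%tuple(X*1000))
  print(v,' '.join(row))
"
```

```text
[ 0.66926129 -0.00356915  0.04777562]
[[241.8 242.1]
 [241.5 236. ]
 [236.  239.4]
 [247.7 244.8]
 [251.4 248.7]] [[338. 207.]
 [337. 180.]
 [312. 195.]
 [364. 219.]
 [380. 236.]]
228 664,-40, 76 661,-37, 73 626,-54,  1 682,-13,128 684, -7,136 678, -5,128 685,  3,146 686,  8,153 684, 12,152 676, 12,141 667, 12,124 665, 16,125 665, 20,128 662, 23,125
230 670,-36, 80 662,-36, 66 630,-52,  0 682,-13,118 679,-10,117 680, -4,123 686,  3,141 685,  8,142 685, 12,147 679, 14,137 672, 14,126 668, 17,123 669, 22,128 666, 26,126
232 671,-36, 71 665,-35, 62 635,-49,  0 633,-45,  1 681, -9,111 681, -4,116 676, -2,110 680,  4,123 685, 12,138 678, 13,126 676, 16,125 675, 21,128 676, 26,135 678, 32,141
234 669,-39, 56 665,-36, 51 641,-46,  2 638,-42,  0 676,-12, 91 680, -5,103 679,  0,107 682,  5,116 680,  9,117 675, 11,111 680, 19,126 681, 24,131 680, 28,133 682, 34,142
236 673,-36, 57 665,-36, 42 661,-33, 37 643,-39,  1 676,-13, 81 679, -6, 93 679, -1, 97 679,  3,100 677,  7,101 676, 11,103 666, 11, 85 682, 24,124 680, 28,125 682, 34,132
238 675,-35, 50 668,-35, 38 666,-31, 38 647,-37,  0 645,-33,  0 679, -6, 83 679, -1, 86 679,  3, 91 675,  6, 88 676, 11, 94 637, -4, 11 630, -3,  0 627,  0,  0 625,  4,  0
240 675,-36, 38 671,-33, 35 668,-30, 32 668,-24, 37 666,-20, 39 662,-17, 34 678, -2, 76 681,  4, 86 675,  6, 78 675, 11, 82 662,  8, 57 635,  0,  2 633,  3,  2 633,  8,  5
242 673,-38, 23 671,-33, 25 671,-28, 30 670,-23, 31 669,-18, 35 668,-14, 37 666,-10, 36 664, -6, 36 674,  4, 64 671,  8, 62 665, 10, 53 662, 13, 51 637,  5,  0 634,  9, -2
244 670,-41,  6 672,-34, 16 670,-29, 16 673,-22, 27 670,-18, 27 672,-12, 35 669, -8, 34 668, -3, 36 666,  0, 37 673,  9, 58 669, 12, 52 665, 15, 49 661, 18, 45 656, 21, 38
```

Flags 1–3 lean only about 0.5 rad. Depth puts the fingertip bottom at z≈72 mm, not the reported 48, so the tip is about 24 mm higher than reported. I'll lift, go back to the orange end and check the tip height there.

Emit:
apply_moves:
  series:
    - {"tz": -15,"ty": 0,"tx": 0,"spin": 0,"hand": 0}
    - {"tz": -40,"ty": 0,"tx": 0,"spin": 0,"hand": 0}
    - {"tz": -60,"ty": -10,"tx": 0,"spin": 0,"hand": 0}
    - {"tz": -65,"ty": -35,"tx": 0,"spin": 0,"hand": 0}
    - {"tz": -65,"ty": -70,"tx": 0,"spin": 0,"hand": 0}
    - {"tz": -65,"ty": -105,"tx": 0,"spin": 0,"hand": 0}
    - {"tz": -65,"ty": -140,"tx": 0,"spin": 0,"hand": 0}
    - {"tz": -65,"ty": -165,"tx": 0,"spin": 0,"hand": 0}
    - {"tz": -60,"ty": -182,"tx": 0,"spin": 0,"hand": 0}
    - {"tz": -45,"ty": -191,"tx": 0,"spin": 0,"hand": 0}
    - {"tz": -25,"ty": -191,"tx": 0,"spin": 0,"hand": 0}
    - {"tz": -10,"ty": -191,"tx": 0,"spin": 0,"hand": 0}
    - {"tz": 0,"ty": -191,"tx": 0,"spin": 0,"hand": 0}
    - {"tz": 0,"ty": -191,"tx": 0,"spin": 0,"hand": 0}
    - {"tz": 0,"ty": -191,"tx": 0,"spin": 0,"hand": 0}
    - {"tz": 0,"ty": -191,"tx": 0,"spin": 0,"hand": 0}

```text
t: 7.9
ee_pos: [0.67, 0.1868, 0.0488]
eef_rot: [-3.141, -0.001, -0.003]
wrist_force: [0.0, -0.0, 0.3]
opening: 0.0002
```

Run:
```python
from fl import *
go([.669,.187,.048])
s=state();T=s['ee_pos']
q=proj('scene',[T,T+[.011,0,0],T+[.011,0,.025]]);print(((q-[225,215])*6.5).round(0))
b,d=capture('scene');a,_=capture('top')
B=cv2.resize(b[215:300,225:348],None,fx=6.5,fy=6.5,interpolation=2);cv2.imwrite('pics/c5.png',B[...,::-1])
flags('c6')
```

```text
t 7.9 pos [0.67   0.1868 0.0488] F [ 0.  -0.   0.3] yaw 0.05 -> tx,ty,tz [-1.  -0.2  0.8] spin 0.05 z-axis [ 0.002  0.    -1.   ]
[[614. 411.]
 [601. 439.]
 [610. 410.]]
1 95 centroid rel hinge y,z mm [-10.8  19.7] angle 0.5
2 90 centroid rel hinge y,z mm [-10.6  19.5] angle 0.5
3 92 centroid rel hinge y,z mm [-10.4  19.3] angle 0.49
4 50 centroid rel hinge y,z mm [ 0.5 23.8] angle -0.02
5 40 centroid rel hinge y,z mm [ 3.7 23.3] angle -0.16
6 58 centroid rel hinge y,z mm [ 1.5 23.1] angle -0.06
```

View pics/c5.png

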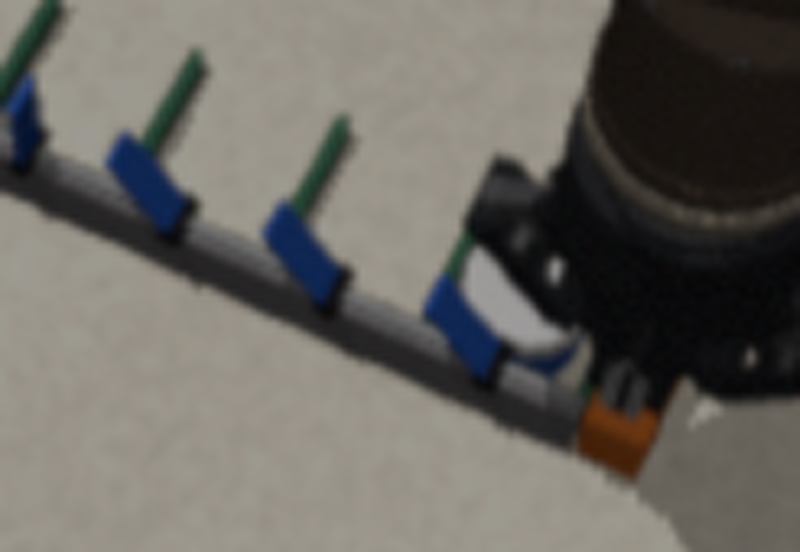

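Run:
```python
from h import *
K,D,R,t=cam('scene')
d=np.median([capture('scene')[1] for _ in range(4)],0)
for v in range(270,288,1):
  r=[]
  for u in range(316,328,2):
    c=cv2.undistortPoints(np.array([[[u,v]]],float),K,D)[0,0]; X=R.T@(np.r_[c,1]*d[v,u]-t); r.append('%3d,%3d,%3d'%tuple(X*1000))
  print(v,'  '.join(r))
```

```text
270 677,175, 95  676,179, 98  682,184,115  677,187,109  682,192,123  682,195,129
271 676,176, 89  676,180, 93  681,184,108  680,188,110  682,192,119  681,196,122
272 676,177, 86  676,181, 90  681,185,104  680,189,106  681,193,112  682,197,120
273 676,177, 80  680,182, 93  680,186, 98  680,189,103  681,193,108  682,197,115
274 648,174, 13  679,182, 88  680,186, 94  681,190,100  680,194,103  677,197, 98
275 659,176, 33  680,183, 84  681,187, 90  681,191, 95  678,194, 92  675,198, 91
276 662,177, 35  680,183, 80  680,187, 85  681,191, 90  675,195, 82  676,199, 89
277 664,178, 33  662,181, 33  680,188, 80  680,192, 84  675,195, 78  676,199, 83
278 667,179, 35  665,183, 35  662,186, 33  680,193, 80  659,194, 36  656,198, 33
279 669,180, 35  666,183, 33  664,187, 34  663,191, 35  661,195, 34  655,199, 26
280 669,180, 31  668,184, 34  668,188, 36  664,192, 32  663,196, 34  657,200, 26
281 670,181, 27  669,185, 31  668,189, 33  666,193, 32  664,197, 32  650,200,  4
282 670,182, 23  670,186, 26  669,190, 30  669,194, 34  666,198, 32  649,200, -1
283 670,182, 17  670,186, 23  671,191, 30  671,195, 34  668,198, 30  653,201,  0
284 671,183, 14  672,187, 21  670,191, 22  671,195, 30  669,199, 28  654,202, -1
285 671,183,  9  671,188, 15  671,192, 19  671,196, 23  665,200, 15  657,203,  0
286 671,184,  5  671,188,  9  671,193, 13  671,197, 19  660,200, -1  659,204,  0
287 671,185, -1  671,189,  5  671,193,  9  671,197, 13  663,201,  0  661,205, -1
```

The depth is clear. The shut tips span y 183–198 and x up to 680, with the bottom near z 75, about 26 mm above the reported TCP, and the flag angles agree. I'll lower in steps, watching the force.

Emit:
apply_moves:
  series:
    - {"tz": 3,"tx": 0,"ty": 0,"spin": 0,"hand": 0}
    - {"tz": 6,"tx": 0,"ty": 0,"spin": 0,"hand": 0}
    - {"tz": 9,"tx": 0,"ty": 0,"spin": 0,"hand": 0}
    - {"tz": 12,"tx": 0,"ty": 0,"spin": 0,"hand": 0}
    - {"tz": 15,"tx": 0,"ty": 0,"spin": 0,"hand": 0}
    - {"tz": 17,"tx": 0,"ty": 0,"spin": 0,"hand": 0}
    - {"tz": 18,"tx": 0,"ty": 0,"spin": 0,"hand": 0}
    - {"tz": 18,"tx": 0,"ty": 0,"spin": 0,"hand": 0}

```text
t: 9.05
ee_pos: [0.6688, 0.187, 0.0295]
eef_rot: [3.142, 0.002, -0.001]
wrist_force: [0.6, -0.5, 0.5]
opening: 0.0003
```

```bash
cat > tip.py <<'E'
from h import *
def tip(n=3,ymax=None):
  K,D,R,t=cam('scene'); s=state(); T=s['ee_pos']; print(s['t'],T.round(4),'F',np.round(s['wrist_force'],1))
  d=np.median([capture('scene')[1] for _ in range(n)],0); v,u=np.mgrid[0:384,0:512]
  c=cv2.undistortPoints(np.c_[u.ravel(),v.ravel()].astype(float).reshape(-1,1,2),K,D)[:,0]
  X=(np.c_[c,np.ones(len(c))]*d.ravel()[:,None]-t)@R
  k=(abs(X[:,0]-T[0])<.018)&(abs(X[:,1]-T[1]-.003)<.05)&(X[:,2]>.040)&(X[:,2]<T[2]+.06)&(d.ravel()>0)
  for p in X[k][np.argsort(X[k,2])][:14]: print((p*1000).round(0),end=' ')
  print()
E
python3 -c "
from tip import *
tip()"
```

```text
9.05 [0.6688 0.187  0.0295] F [ 0.6 -0.5  0.5]
[652. 141.  40.] [656. 143.  40.] [653. 144.  40.] [668. 162.  40.] [666. 145.  40.] [673. 141.  40.] [656. 150.  40.] [675. 144.  40.] [670. 149.  41.] [667. 159.  41.] [655. 152.  41.] [654. 149.  41.] [655. 142.  41.] [671. 142.  41.]
```

Reported z is 29.5 mm, over a 34 mm cap, with no contact force, so the offset is real. Down 6 mm more, then check.

Emit:
apply_moves:
  series:
    - {"tz": 2,"tx": 0,"ty": 0,"spin": 0,"hand": 0}
    - {"tz": 4,"tx": 0,"ty": 0,"spin": 0,"hand": 0}
    - {"tz": 6,"tx": 0,"ty": 0,"spin": 0,"hand": 0}
    - {"tz": 6,"tx": 0,"ty": 0,"spin": 0,"hand": 0}
    - {"tz": 6,"tx": 0,"ty": 0,"spin": 0,"hand": 0}

```text
t: 9.7
ee_pos: [0.6688, 0.187, 0.0236]
eef_rot: [3.142, 0.002, -0.001]
wrist_force: [-0.2, 0.1, 0.1]
opening: 0.0003
```

```bash
sed -i 's/(abs(X\[:,1\]-T\[1\]-.003)<.05)/(abs(X[:,1]-T[1]-.003)<.013)/' tip.py; python3 -c "
from tip import *
tip()"
```

```text
9.7 [0.6688 0.187  0.0236] F [-0.2  0.1  0.1]
[682. 195.  51.] [682. 190.  51.] [681. 192.  52.] [680. 185.  52.] [681. 194.  54.] [678. 200.  54.] [680. 187.  54.] [680. 182.  55.] [676. 180.  56.] [682. 190.  57.] [676. 178.  58.] [680. 189.  58.] [680. 184.  58.] [678. 199.  59.]
```

Run:
```python
from h import *
K,D,R,t=cam('scene'); T=state()['ee_pos']
d=np.median([capture('scene')[1] for _ in range(3)],0); v,u=np.mgrid[0:384,0:512]
c=cv2.undistortPoints(np.c_[u.ravel(),v.ravel()].astype(float).reshape(-1,1,2),K,D)[:,0]
X=((np.c_[c,np.ones(len(c))]*d.ravel()[:,None]-t)@R-T)*1000
X=X[(d.ravel()>0)&(abs(X[:,0])<50)]
for y in range(-70,71,5):
  q=X[(abs(X[:,1]-y)<2.5)&(X[:,2]>25)]
  q=q[np.argsort(q[:,2])][:4] 
  print(y,[tuple(p.round().astype(int)) for p in q])
```

```text
-70 [(np.int64(-7), np.int64(-68), np.int64(45)), (np.int64(4), np.int64(-70), np.int64(46)), (np.int64(-6), np.int64(-70), np.int64(46)), (np.int64(-1), np.int64(-70), np.int64(46))]
-65 [(np.int64(5), np.int64(-64), np.int64(37)), (np.int64(-1), np.int64(-65), np.int64(40)), (np.int64(-7), np.int64(-63), np.int64(40)), (np.int64(-2), np.int64(-63), np.int64(40))]
-60 [(np.int64(-3), np.int64(-58), np.int64(33)), (np.int64(6), np.int64(-59), np.int64(33)), (np.int64(4), np.int64(-60), np.int64(33)), (np.int64(-8), np.int64(-58), np.int64(34))]
-55 [(np.int64(-9), np.int64(-53), np.int64(25)), (np.int64(2), np.int64(-53), np.int64(27)), (np.int64(-5), np.int64(-54), np.int64(28)), (np.int64(6), np.int64(-54), np.int64(28))]
-50 [(np.int64(4), np.int64(-52), np.int64(25)), (np.int64(12), np.int64(-48), np.int64(98)), (np.int64(12), np.int64(-50), np.int64(100)), (np.int64(12), np.int64(-48), np.int64(102))]
-45 [(np.int64(12), np.int64(-45), np.int64(90)), (np.int64(12), np.int64(-43), np.int64(93)), (np.int64(12), np.int64(-45), np.int64(94)), (np.int64(13), np.int64(-43), np.int64(1
[... 3287 characters left out ...]
.int64(94)), (np.int64(13), np.int64(51), np.int64(95)), (np.int64(14), np.int64(48), np.int64(98)), (np.int64(14), np.int64(50), np.int64(100))]
55 [(np.int64(13), np.int64(53), np.int64(97)), (np.int64(13), np.int64(54), np.int64(97)), (np.int64(13), np.int64(54), np.int64(102)), (np.int64(14), np.int64(56), np.int64(102))]
60 [(np.int64(14), np.int64(58), np.int64(105)), (np.int64(14), np.int64(61), np.int64(111)), (np.int64(15), np.int64(59), np.int64(112)), (np.int64(13), np.int64(62), np.int64(112))]
65 [(np.int64(-8), np.int64(63), np.int64(112)), (np.int64(9), np.int64(63), np.int64(113)), (np.int64(22), np.int64(63), np.int64(334)), (np.int64(14), np.int64(65), np.int64(335))]
70 []
```

The knuckles clear the upright flags (z ≥ 88). Sweeping again with the tip at about 47 mm.

Emit:
apply_moves:
  series:
    - {"ty": 5,"tx": 0,"tz": 2,"spin": 0,"hand": 0}
    - {"ty": 15,"tx": 0,"tz": 2,"spin": 0,"hand": 0}
    - {"ty": 27,"tx": 0,"tz": 2,"spin": 0,"hand": 0}
    - {"ty": 39,"tx": 0,"tz": 2,"spin": 0,"hand": 0}
    - {"ty": 51,"tx": 0,"tz": 2,"spin": 0,"hand": 0}
    - {"ty": 63,"tx": 0,"tz": 2,"spin": 0,"hand": 0}
    - {"ty": 75,"tx": 0,"tz": 2,"spin": 0,"hand": 0}
    - {"ty": 87,"tx": 0,"tz": 2,"spin": 0,"hand": 0}
    - {"ty": 99,"tx": 0,"tz": 2,"spin": 0,"hand": 0}
    - {"ty": 111,"tx": 0,"tz": 2,"spin": 0,"hand": 0}
    - {"ty": 123,"tx": 0,"tz": 2,"spin": 0,"hand": 0}
    - {"ty": 135,"tx": 0,"tz": 2,"spin": 0,"hand": 0}
    - {"ty": 147,"tx": 0,"tz": 2,"spin": 0,"hand": 0}
    - {"ty": 159,"tx": 0,"tz": 2,"spin": 0,"hand": 0}
    - {"ty": 171,"tx": 0,"tz": 2,"spin": 0,"hand": 0}
    - {"ty": 182,"tx": 0,"tz": 2,"spin": 0,"hand": 0}
    - {"ty": 191,"tx": 0,"tz": 2,"spin": 0,"hand": 0}
    - {"ty": 197,"tx": 0,"tz": 2,"spin": 0,"hand": 0}
    - {"ty": 199,"tx": 0,"tz": 2,"spin": 0,"hand": 0}
    - {"ty": 199,"tx": 0,"tz": 2,"spin": 0,"hand": 0}

```text
t: 12.0
ee_pos: [0.6698, -0.0112, 0.0227]
eef_rot: [-3.14, -0.001, -0.002]
wrist_force: [-0.1, 4.5, 4.8]
opening: -0.0003
```

```bash
python3 -c "
from fl import *
flags('c7'); go([.45,-.056,.12])"
```

```text
1 129 centroid rel hinge y,z mm [-19.7   8.1] angle 1.18
2 123 centroid rel hinge y,z mm [-19.4   7.5] angle 1.2
3 72 centroid rel hinge y,z mm [-11.9   5.3] angle 1.15
4 33 centroid rel hinge y,z mm [ 1.1 12.9] angle -0.09
5 37 centroid rel hinge y,z mm [ 3.8 24.4] angle -0.16
6 58 centroid rel hinge y,z mm [ 1.5 23.1] angle -0.06
t 12.05 pos [ 0.6699 -0.0112  0.0227] F [-0.9  4.   6.1] yaw 0.06 -> tx,ty,tz [-219.8   44.4  -97.6] spin 0.06 z-axis [ 0.001  0.001 -1.   ]
```

Flags 1–3 are now at about 1.2 rad and flag 4 still stands. Lift straight up, then go to the pot's -y side with the tool turned 90° and the jaws at 30 mm as a cradle.

Emit:
apply_moves:
  series:
    - {"tz": -10,"tx": 0,"ty": 0,"spin": 0,"hand": 0}
    - {"tz": -30,"tx": 0,"ty": 0,"spin": 0,"hand": 0}
    - {"tz": -60,"tx": 0,"ty": 0,"spin": 0,"hand": 0}
    - {"tz": -95,"tx": 0,"ty": 0,"spin": 0,"hand": 0}
    - {"tz": -105,"tx": -20,"ty": 5,"spin": -8,"hand": 30}
    - {"tz": -105,"tx": -45,"ty": 20,"spin": -16,"hand": 30}
    - {"tz": -105,"tx": -75,"ty": 40,"spin": -24,"hand": 30}
    - {"tz": -105,"tx": -105,"ty": 55,"spin": -32,"hand": 30}
    - {"tz": -105,"tx": -130,"ty": 70,"spin": -40,"hand": 30}
    - {"tz": -105,"tx": -150,"ty": 80,"spin": -48,"hand": 30}
    - {"tz": -105,"tx": -160,"ty": 82,"spin": -56,"hand": 30}
    - {"tz": -100,"tx": -165,"ty": 82,"spin": -64,"hand": 30}
    - {"tz": -90,"tx": -167,"ty": 82,"spin": -72,"hand": 30}
    - {"tz": -75,"tx": -167,"ty": 82,"spin": -80,"hand": 30}
    - {"tz": -60,"tx": -167,"ty": 82,"spin": -88,"hand": 30}
    - {"tz": -45,"tx": -167,"ty": 82,"spin": -90,"hand": 30}
    - {"tz": -40,"tx": -167,"ty": 82,"spin": -90,"hand": 30}
    - {"tz": -40,"tx": -167,"ty": 82,"spin": -90,"hand": 30}
    - {"tz": -40,"tx": -167,"ty": 82,"spin": -90,"hand": 30}
    - {"tz": -40,"tx": -167,"ty": 82,"spin": -90,"hand": 30}

```text
t: 14.05
ee_pos: [0.5032, -0.0946, 0.0626]
eef_rot: [2.219, 2.222, 0.001]
wrist_force: [-0.4, -0.9, 0.8]
opening: 0.0297
```

Run:
```python
from fl import *
go([.503,-.093,.06],90)
flags('c8')
b,d=capture('scene'); cv2.imwrite('pics/c9.png',cv2.resize(b[120:220,190:320],None,fx=6,fy=6,interpolation=2)[...,::-1])
K,D,R,t=cam('scene'); T=state()['ee_pos']
v,u=np.mgrid[0:384,0:512]
c=cv2.undistortPoints(np.c_[u.ravel(),v.ravel()].astype(float).reshape(-1,1,2),K,D)[:,0]
X=((np.c_[c,np.ones(len(c))]*d.ravel()[:,None]-t)@R)*1000
k=(abs(X[:,0]-T[0]*1000)<45)&(abs(X[:,1]-T[1]*1000)<16)&(X[:,2]>50)&(X[:,2]<110)
for p in X[k][np.argsort(X[k,2])][:14]: print(p.round(),end=' ')
```

```text
t 14.05 pos [ 0.5032 -0.0946  0.0626] F [-0.4 -0.9  0.8] yaw 90.07 -> tx,ty,tz [ 1.6 -0.2  2.6] spin 0.07 z-axis [ 0.002 -0.001 -1.   ]
1 136 centroid rel hinge y,z mm [-19.1   7.5] angle 1.2
2 127 centroid rel hinge y,z mm [-18.6   6.1] angle 1.25
3 122 centroid rel hinge y,z mm [-19.2   5.9] angle 1.27
4 122 centroid rel hinge y,z mm [40.8  5.9] angle -1.43
5 40 centroid rel hinge y,z mm [ 3.9 24.9] angle -0.16
6 56 centroid rel hinge y,z mm [ 1.4 22.9] angle -0.06
[488. -87.  87.] [488. -93.  88.] [524. -85.  88.] [488. -98.  88.] [526. -86.  90.] [490. -94.  90.] [489. -84.  91.] [488. -95.  91.] [488. -82.  91.] [488. -87.  91.] [488. -93.  92.] [486. -83.  92.] [519. -81.  93.] [488. -85.  93.]
```

View pics/c9.png

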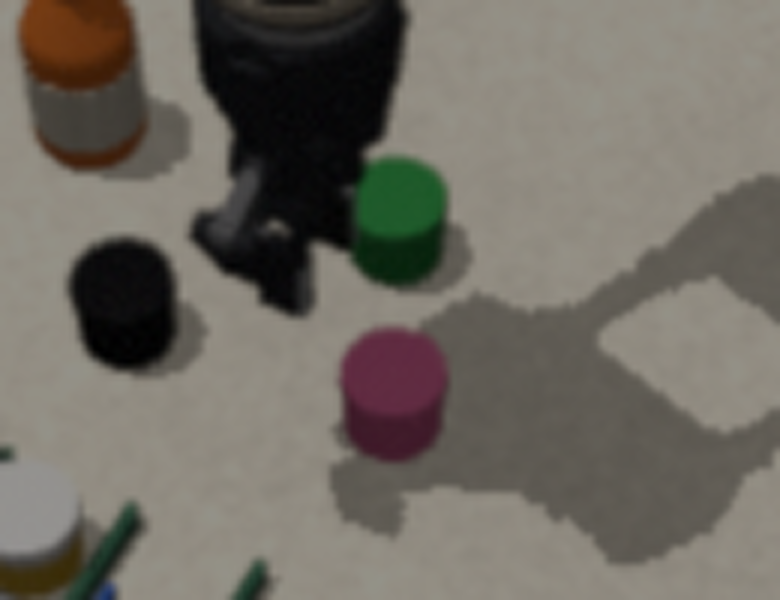

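The view shows the cradle fingers at crop (300,290) and (235,200), behind pink (395,390) and clear of green and black. The tip is still 25 mm above reported z. Now descend to a real tip height of about 19 mm.

Emit:
apply_moves:
  series:
    - {"tz": 8,"tx": 0,"ty": 0,"spin": 0,"hand": 30}
    - {"tz": 18,"tx": 0,"ty": 0,"spin": 0,"hand": 30}
    - {"tz": 28,"tx": 0,"ty": 0,"spin": 0,"hand": 30}
    - {"tz": 38,"tx": 0,"ty": 0,"spin": 0,"hand": 30}
    - {"tz": 47,"tx": 0,"ty": 0,"spin": 0,"hand": 30}
    - {"tz": 54,"tx": 0,"ty": 0,"spin": 0,"hand": 30}
    - {"tz": 60,"tx": 0,"ty": 0,"spin": 0,"hand": 30}
    - {"tz": 64,"tx": 0,"ty": 0,"spin": 0,"hand": 30}
    - {"tz": 67,"tx": 0,"ty": 0,"spin": 0,"hand": 30}
    - {"tz": 68,"tx": 0,"ty": 0,"spin": 0,"hand": 30}
    - {"tz": 68,"tx": 0,"ty": 0,"spin": 0,"hand": 30}
    - {"tz": 68,"tx": 0,"ty": 0,"spin": 0,"hand": 30}

```text
t: 15.35
ee_pos: [0.5027, -0.0943, -0.0059]
eef_rot: [2.219, 2.223, 0.001]
wrist_force: [-0.7, -0.4, 0.3]
opening: 0.0302
```

```bash
cat > pk.py <<'E'
from h import *
def pink():
  for n in('top','scene'):
    p,d=capture(n)
    bl=blobs(p,(145,80,40),(179,255,255),amin=30)
    if not bl: print(n,'none'); continue
    a,ce,b,m=max(bl,key=lambda q:q[0])
    K,D,R,t=cam(n); v,u=np.nonzero(m&(d>0)); c=cv2.undistortPoints(np.c_[u,v].astype(float).reshape(-1,1,2),K,D)[:,0]
    X=(np.c_[c,np.ones(len(c))]*d[v,u][:,None]-t)@R
    L=X[X[:,2]>.037]
    print(n,a,ce.round(1),'lid',len(L),'mean',L.mean(0).round(4),'x',np.percentile(L[:,0],[2,98]).round(4),'y',np.percentile(L[:,1],[2,98]).round(4))
E
python3 -c "
from pk import *
go([.503,-.009,-.006],90); pink()"
```

```text
t 15.35 pos [ 0.5027 -0.0943 -0.0059] F [-0.7 -0.4  0.3] yaw 90.08 -> tx,ty,tz [85.3  0.4  0.1] spin 0.08 z-axis [ 0.001 -0.    -1.   ]
top 121 [281.4 213.1] lid 120 mean [ 0.4999 -0.0419  0.0592] x [0.4696 0.518 ] y [-0.0497 -0.0253]
scene 320 [255. 185.] lid 205 mean [ 0.5036 -0.0543  0.0402] x [0.4841 0.524 ] y [-0.0746 -0.0344]
```

Emit:
apply_moves:
  series:
    - {"tx": 3,"ty": 0,"tz": 0,"spin": 0,"hand": 30}
    - {"tx": 7,"ty": 0,"tz": 0,"spin": 0,"hand": 30}
    - {"tx": 12,"ty": 0,"tz": 0,"spin": 0,"hand": 30}
    - {"tx": 17,"ty": 0,"tz": 0,"spin": 0,"hand": 30}
    - {"tx": 22,"ty": 0,"tz": 0,"spin": 0,"hand": 30}
    - {"tx": 27,"ty": 0,"tz": 0,"spin": 0,"hand": 30}
    - {"tx": 32,"ty": 0,"tz": 0,"spin": 0,"hand": 30}
    - {"tx": 37,"ty": 0,"tz": 0,"spin": 0,"hand": 30}
    - {"tx": 42,"ty": 0,"tz": 0,"spin": 0,"hand": 30}
    - {"tx": 47,"ty": 0,"tz": 0,"spin": 0,"hand": 30}
    - {"tx": 52,"ty": 0,"tz": 0,"spin": 0,"hand": 30}
    - {"tx": 57,"ty": 0,"tz": 0,"spin": 0,"hand": 30}
    - {"tx": 62,"ty": 0,"tz": 0,"spin": 0,"hand": 30}
    - {"tx": 67,"ty": 0,"tz": 0,"spin": 0,"hand": 30}
    - {"tx": 71,"ty": 0,"tz": 0,"spin": 0,"hand": 30}
    - {"tx": 75,"ty": 0,"tz": 0,"spin": 0,"hand": 30}
    - {"tx": 78,"ty": 0,"tz": 0,"spin": 0,"hand": 30}
    - {"tx": 80,"ty": 0,"tz": 0,"spin": 0,"hand": 30}
    - {"tx": 80,"ty": 0,"tz": 0,"spin": 0,"hand": 30}
    - {"tx": 80,"ty": 0,"tz": 0,"spin": 0,"hand": 30}

```text
t: 17.45
ee_pos: [0.5021, -0.014, -0.0064]
eef_rot: [-2.22, -2.223, 0.0]
wrist_force: [-0.3, -0.1, 0.3]
opening: 0.0302
```

```bash
python3 -c "
from pk import *
go([.503,-.009,-.006],90); pink()"
```

```text
t 17.45 pos [ 0.5021 -0.014  -0.0064] F [-0.3 -0.1  0.3] yaw 90.07 -> tx,ty,tz [ 5.   1.  -0.4] spin 0.07 z-axis [-0.  0. -1.]
top none
scene 338 [280.4 196. ] lid 213 mean [0.5044 0.0162 0.0405] x [0.4847 0.524 ] y [-0.0032  0.0364]
```

Emit:
apply_moves:
  series:
    - {"tx": 2,"ty": 0,"tz": 0,"spin": 0,"hand": 30}
    - {"tx": 4,"ty": 0,"tz": 0,"spin": 0,"hand": 30}
    - {"tx": 4,"ty": 0,"tz": 0,"spin": 0,"hand": 30}
    - {"tx": 4,"ty": 0,"tz": 0,"spin": 0,"hand": 30}
    - {"tx": 0,"ty": 0,"tz": 0,"spin": 0,"hand": 30}
    - {"tx": -6,"ty": 0,"tz": 0,"spin": 0,"hand": 30}
    - {"tx": -12,"ty": 0,"tz": 0,"spin": 0,"hand": 30}
    - {"tx": -14,"ty": 0,"tz": -4,"spin": 0,"hand": 30}
    - {"tx": -14,"ty": 0,"tz": -20,"spin": 0,"hand": 30}
    - {"tx": -14,"ty": 0,"tz": -45,"spin": 0,"hand": 30}
    - {"tx": -14,"ty": 0,"tz": -70,"spin": 0,"hand": 30}
    - {"tx": -14,"ty": 0,"tz": -80,"spin": 0,"hand": 30}
    - {"tx": -14,"ty": 0,"tz": -80,"spin": 0,"hand": 30}

```text
t: 18.85
ee_pos: [0.5041, -0.0286, 0.0756]
eef_rot: [2.218, 2.22, 0.004]
wrist_force: [-0.6, 0.2, 0.7]
opening: 0.0301
```

```bash
python3 -c "
from pk import *
pink(); go([.457,.0185,.07],0)"
```

```text
top 93 [254.5 219. ] lid 91 mean [0.488  0.0122 0.0743] x [0.4694 0.4987] y [0.0018 0.0219]
scene 329 [282.1 197. ] lid 211 mean [0.5042 0.0216 0.04  ] x [0.484  0.5238] y [0.0015 0.0412]
t 18.95 pos [ 0.5018 -0.0282  0.0733] F [ 0.1  0.  -0.2] yaw 90.07 -> tx,ty,tz [ 46.8 -44.7   3.3] spin 90.07 z-axis [-0.001  0.    -1.   ]
```

Emit:
apply_moves:
  series:
    - {"tx": 5,"ty": -10,"tz": 0,"spin": 8,"hand": 30}
    - {"tx": 15,"ty": -22,"tz": 0,"spin": 16,"hand": 30}
    - {"tx": 25,"ty": -32,"tz": 0,"spin": 24,"hand": 30}
    - {"tx": 35,"ty": -38,"tz": 0,"spin": 32,"hand": 30}
    - {"tx": 43,"ty": -40,"tz": 0,"spin": 40,"hand": 30}
    - {"tx": 47,"ty": -40,"tz": 0,"spin": 48,"hand": 30}
    - {"tx": 47,"ty": -40,"tz": 0,"spin": 56,"hand": 30}
    - {"tx": 47,"ty": -40,"tz": 0,"spin": 64,"hand": 30}
    - {"tx": 47,"ty": -40,"tz": 0,"spin": 72,"hand": 30}
    - {"tx": 47,"ty": -40,"tz": 0,"spin": 80,"hand": 30}
    - {"tx": 47,"ty": -40,"tz": 0,"spin": 88,"hand": 30}
    - {"tx": 47,"ty": -40,"tz": 0,"spin": 90,"hand": 30}
    - {"tx": 47,"ty": -40,"tz": 0,"spin": 90,"hand": 30}
    - {"tx": 47,"ty": -40,"tz": 0,"spin": 90,"hand": 30}
    - {"tx": 47,"ty": -40,"tz": 0,"spin": 90,"hand": 30}

```text
t: 20.45
ee_pos: [0.4616, 0.0188, 0.0731]
eef_rot: [-3.142, -0.003, 0.002]
wrist_force: [-1.0, -0.3, -0.0]
opening: 0.03
```

Run:
```python
from pk import *
go([.464,.0185,-.006],0)
K,D,R,t=cam('scene'); T=state()['ee_pos']; d=np.median([capture('scene')[1] for _ in range(2)],0)
v,u=np.mgrid[0:384,0:512]
c=cv2.undistortPoints(np.c_[u.ravel(),v.ravel()].astype(float).reshape(-1,1,2),K,D)[:,0]
X=((np.c_[c,np.ones(len(c))]*d.ravel()[:,None]-t)@R)*1000
k=(abs(X[:,0]-T[0]*1000)<18)&(abs(X[:,1]-T[1]*1000)<35)&(X[:,2]>70)&(X[:,2]<140)
for p in X[k][np.argsort(X[k,2])][:36]: print(p.round(),end=' ')
```

```text
t 20.45 pos [0.4616 0.0188 0.0731] F [-1.  -0.3 -0. ] yaw 0.12 -> tx,ty,tz [ 2.5  0.3 79.1] spin 0.12 z-axis [-0.001  0.    -1.   ]
[470.   6. 100.] [465.   6. 100.] [462.   5. 101.] [473.   4. 101.] [467.  43. 102.] [453.   5. 102.] [472.   1. 102.] [471.  42. 103.] [460.   6. 103.] [470.   6. 103.] [474.  38. 104.] [473.  40. 104.] [472.   4. 105.] [469.  -3. 105.] [459.   5. 105.] [470.   5. 106.] [468.  46. 106.] [469.  -6. 106.] [471.  42. 107.] [474.  38. 108.] [468.  43. 108.] [469.  49. 108.] [474.   2. 109.] [470.  -3. 109.] [474.  40. 109.] [465.   6. 109.] [472.  37. 110.] [456.   6. 110.] [472.  39. 110.] [469.  46. 111.] [474.   4. 111.] [470.  -6. 112.] [465.  49. 112.] [461.   6. 112.] [473.   1. 112.] [469.  48. 112.]
```

Cradle centre is y≈0.0215 (gap 6–37 mm), pot at 0.0215, bay centre at 0.0205. Descend with a 1 mm correction.

Emit:
apply_moves:
  series:
    - {"tx": 1,"ty": 1,"tz": 8,"spin": 0,"hand": 30}
    - {"tx": 1,"ty": 1,"tz": 20,"spin": 0,"hand": 30}
    - {"tx": 1,"ty": 1,"tz": 32,"spin": 0,"hand": 30}
    - {"tx": 1,"ty": 1,"tz": 44,"spin": 0,"hand": 30}
    - {"tx": 1,"ty": 1,"tz": 55,"spin": 0,"hand": 30}
    - {"tx": 1,"ty": 1,"tz": 64,"spin": 0,"hand": 30}
    - {"tx": 1,"ty": 1,"tz": 71,"spin": 0,"hand": 30}
    - {"tx": 1,"ty": 1,"tz": 76,"spin": 0,"hand": 30}
    - {"tx": 1,"ty": 1,"tz": 79,"spin": 0,"hand": 30}
    - {"tx": 1,"ty": 1,"tz": 79,"spin": 0,"hand": 30}
    - {"tx": 1,"ty": 1,"tz": 79,"spin": 0,"hand": 30}

```text
t: 21.65
ee_pos: [0.4636, 0.0177, -0.005]
eef_rot: [3.142, 0.002, 0.001]
wrist_force: [0.4, -0.7, -0.7]
opening: 0.0296
```

Emit:
apply_moves:
  series:
    - {"tx": 3,"ty": 0,"tz": 0,"spin": 0,"hand": 30}
    - {"tx": 7,"ty": 0,"tz": 0,"spin": 0,"hand": 30}
    - {"tx": 12,"ty": 0,"tz": 0,"spin": 0,"hand": 30}
    - {"tx": 17,"ty": 0,"tz": 0,"spin": 0,"hand": 30}
    - {"tx": 22,"ty": 0,"tz": 0,"spin": 0,"hand": 30}
    - {"tx": 27,"ty": 0,"tz": 0,"spin": 0,"hand": 30}
    - {"tx": 32,"ty": 0,"tz": 0,"spin": 0,"hand": 30}
    - {"tx": 37,"ty": 0,"tz": 0,"spin": 0,"hand": 30}
    - {"tx": 42,"ty": 0,"tz": 0,"spin": 0,"hand": 30}
    - {"tx": 47,"ty": 0,"tz": 0,"spin": 0,"hand": 30}
    - {"tx": 52,"ty": 0,"tz": 0,"spin": 0,"hand": 30}
    - {"tx": 57,"ty": 0,"tz": 0,"spin": 0,"hand": 30}
    - {"tx": 62,"ty": 0,"tz": 0,"spin": 0,"hand": 30}
    - {"tx": 65,"ty": 0,"tz": 0,"spin": 0,"hand": 30}
    - {"tx": 67,"ty": 0,"tz": 0,"spin": 0,"hand": 30}
    - {"tx": 67,"ty": 0,"tz": 0,"spin": 0,"hand": 30}

```text
t: 23.25
ee_pos: [0.5308, 0.0178, -0.0052]
eef_rot: [3.142, 0.002, 0.001]
wrist_force: [-0.0, -0.3, 0.3]
opening: 0.0297
```

Run:
```python
from pk import *
go([.61,.0178,-.006],0); pink()
b,_=capture('scene'); cv2.imwrite('pics/c10.png',cv2.resize(b[165:290,165:345],None,fx=4.4,fy=4.4,interpolation=2)[...,::-1])
```

```text
t 23.25 pos [ 0.5308  0.0178 -0.0052] F [-0.  -0.3  0.3] yaw 0.08 -> tx,ty,tz [79.2  0.1  0.9] spin 0.08 z-axis [ 0.001 -0.    -1.   ]
top none
scene 347 [271.8 214. ] lid 234 mean [0.5607 0.0204 0.0401] x [0.5413 0.5817] y [-0.0001  0.0407]
```

View pics/c10.png

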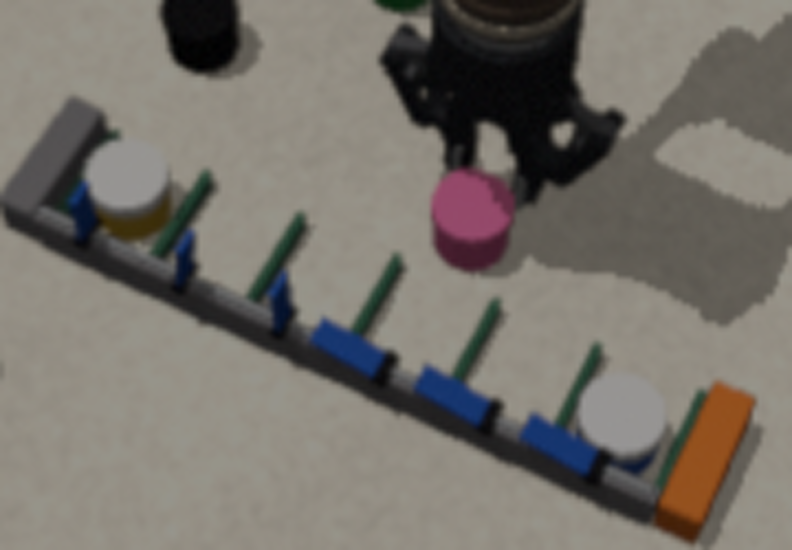

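The pot is at (472,215), lined up with bay 3. Flags 1–3 lie well over and 4–6 stand. Push on.

Emit:
apply_moves:
  series:
    - {"tx": 3,"ty": 0,"tz": 0,"spin": 0,"hand": 30}
    - {"tx": 7,"ty": 0,"tz": 0,"spin": 0,"hand": 30}
    - {"tx": 12,"ty": 0,"tz": 0,"spin": 0,"hand": 30}
    - {"tx": 17,"ty": 0,"tz": 0,"spin": 0,"hand": 30}
    - {"tx": 22,"ty": 0,"tz": 0,"spin": 0,"hand": 30}
    - {"tx": 27,"ty": 0,"tz": 0,"spin": 0,"hand": 30}
    - {"tx": 32,"ty": 0,"tz": 0,"spin": 0,"hand": 30}
    - {"tx": 37,"ty": 0,"tz": 0,"spin": 0,"hand": 30}
    - {"tx": 42,"ty": 0,"tz": 0,"spin": 0,"hand": 30}
    - {"tx": 47,"ty": 0,"tz": 0,"spin": 0,"hand": 30}
    - {"tx": 52,"ty": 0,"tz": 0,"spin": 0,"hand": 30}
    - {"tx": 57,"ty": 0,"tz": 0,"spin": 0,"hand": 30}
    - {"tx": 62,"ty": 0,"tz": 0,"spin": 0,"hand": 30}
    - {"tx": 66,"ty": 0,"tz": 0,"spin": 0,"hand": 30}
    - {"tx": 69,"ty": 0,"tz": 0,"spin": 0,"hand": 30}
    - {"tx": 71,"ty": 0,"tz": 0,"spin": 0,"hand": 30}
    - {"tx": 73,"ty": 0,"tz": 0,"spin": 0,"hand": 30}
    - {"tx": 75,"ty": 0,"tz": 0,"spin": 0,"hand": 30}
    - {"tx": 76,"ty": 0,"tz": 0,"spin": 0,"hand": 30}
    - {"tx": 76,"ty": 0,"tz": 0,"spin": 0,"hand": 30}

```text
t: 25.4
ee_pos: [0.6064, 0.0179, -0.0052]
eef_rot: [3.142, 0.002, 0.001]
wrist_force: [-0.7, 0.3, -0.3]
opening: 0.0303
```

```bash
python3 -c "
from pk import *
go([.611,.0178,-.006],0); pink()"
```

```text
t 25.4 pos [ 0.6064  0.0179 -0.0052] F [-0.7  0.3 -0.3] yaw 0.08 -> tx,ty,tz [4.6 0.1 0.8] spin 0.08 z-axis [ 0. -0. -1.]
top none
scene 328 [257.9 237.6] lid 266 mean [0.6364 0.0198 0.0402] x [0.6162 0.6584] y [-0.0006  0.0402]
```

Creep until contact force appears.

Emit:
apply_moves:
  series:
    - {"tx": 1,"ty": 0,"tz": 0,"spin": 0,"hand": 30}
    - {"tx": 2,"ty": 0,"tz": 0,"spin": 0,"hand": 30}
    - {"tx": 3,"ty": 0,"tz": 0,"spin": 0,"hand": 30}
    - {"tx": 4,"ty": 0,"tz": 0,"spin": 0,"hand": 30}
    - {"tx": 5,"ty": 0,"tz": 0,"spin": 0,"hand": 30}
    - {"tx": 5,"ty": 0,"tz": 0,"spin": 0,"hand": 30}

```text
t: 26.1
ee_pos: [0.6079, 0.018, -0.0057]
eef_rot: [-3.142, -0.003, 0.012]
wrist_force: [-7.1, -0.0, 5.8]
opening: 0.0302
```

```bash
python3 -c "
from pk import *
go([.611,.0178,-.006],0); pink()"
```

```text
t 26.1 pos [ 0.6079  0.018  -0.0057] F [-7.1 -0.   5.8] yaw 0.1 -> tx,ty,tz [3.1 0.2 0.3] spin 0.1 z-axis [-0.007  0.    -1.   ]
top none
scene 319 [257.7 237.9] lid 271 mean [0.6377 0.0205 0.0403] x [0.6176 0.6585] y [0.0003 0.0412]
```

Run:
```python
from h import *
K,D,R,t=cam('scene'); d=np.median([capture('scene')[1] for _ in range(5)],0)
v,u=np.mgrid[0:384,0:512]
c=cv2.undistortPoints(np.c_[u.ravel(),v.ravel()].astype(float).reshape(-1,1,2),K,D)[:,0]
X=((np.c_[c,np.ones(len(c))]*d.ravel()[:,None]-t)@R)*1000
w=X[(X[:,0]>655)&(X[:,0]<690)&(X[:,2]>8)&(X[:,2]<28)]
for y in (-150,-90,-30,30,90,150):
  q=w[abs(w[:,1]-y)<25]; print('wall back face x at y',y,np.median(q[:,0]).round(1),len(q))
for nm,y in(('blue',140.5),('pink',20.5),('yellow',-159.5)):
  q=X[(abs(X[:,1]-y)<26)&(X[:,2]>38.5)&(X[:,2]<42)&(X[:,0]>600)&(X[:,0]<664)]
  print(nm,len(q),np.percentile(q[:,0],[1,99]).round(1),np.percentile(q[:,1],[1,99]).round(1),cv2.minEnclosingCircle(q[:,:2].astype(np.float32)))
```

```text
wall back face x at y -150 672.1 62
wall back face x at y -90 672.1 62
wall back face x at y -30 671.9 63
wall back face x at y 30 671.8 72
wall back face x at y 90 671.4 74
wall back face x at y 150 671.1 80
blue 299 [614.5 663. ] [120.1 162.1] ((640.4114990234375, 138.27511596679688), 28.140483856201172)
pink 285 [614.4 663.3] [-0.7 41.7] ((633.5791015625, 17.976709365844727), 31.74861717224121)
yellow 220 [606.8 650.2] [-178.2 -135.7] ((633.9996948242188, -158.92218017578125), 28.807039260864258)
```

Emit:
apply_moves:
  series:
    - {"tx": 1,"ty": 0,"tz": 0,"spin": 0,"hand": 30}
    - {"tx": 2,"ty": 0,"tz": 0,"spin": 0,"hand": 30}
    - {"tx": 3,"ty": 0,"tz": 0,"spin": 0,"hand": 30}
    - {"tx": 3,"ty": 0,"tz": 0,"spin": 0,"hand": 30}

```text
t: 26.85
ee_pos: [0.6079, 0.018, -0.0058]
eef_rot: [-3.141, -0.003, 0.022]
wrist_force: [-12.6, -1.0, 10.1]
opening: 0.0302
```

```bash
python3 -c "
from pk import *
go([.611,.0178,-.006],0); pink();pink()"
```

```text
t 26.85 pos [ 0.6079  0.018  -0.0058] F [-12.6  -1.   10.1] yaw 0.1 -> tx,ty,tz [3.1 0.2 0.1] spin 0.1 z-axis [-0.014  0.    -1.   ]
top none
scene 319 [257.7 237.9] lid 267 mean [0.6376 0.0202 0.0402] x [0.617  0.6584] y [0.0003 0.0407]
top none
scene 318 [257.7 237.8] lid 262 mean [0.6379 0.0202 0.0403] x [0.6183 0.6588] y [0.0003 0.04  ]
```

Rigid stop: the force rose but nothing moved, so the pot is home. Back off and lift.

Emit:
apply_moves:
  series:
    - {"tx": -3,"ty": 0,"tz": 0,"spin": 0,"hand": 30}
    - {"tx": -6,"ty": 0,"tz": 0,"spin": 0,"hand": 30}
    - {"tx": -10,"ty": 0,"tz": 0,"spin": 0,"hand": 30}
    - {"tx": -16,"ty": 0,"tz": 0,"spin": 0,"hand": 30}
    - {"tx": -26,"ty": 0,"tz": 0,"spin": 0,"hand": 30}
    - {"tx": -40,"ty": 0,"tz": 0,"spin": 0,"hand": 30}
    - {"tx": -55,"ty": 0,"tz": -10,"spin": 0,"hand": 30}
    - {"tx": -70,"ty": 0,"tz": -30,"spin": 0,"hand": 30}
    - {"tx": -90,"ty": 0,"tz": -60,"spin": 0,"hand": 30}
    - {"tx": -115,"ty": 0,"tz": -95,"spin": 0,"hand": 30}
    - {"tx": -140,"ty": 0,"tz": -130,"spin": 0,"hand": 30}
    - {"tx": -165,"ty": 0,"tz": -165,"spin": 0,"hand": 30}
    - {"tx": -190,"ty": 0,"tz": -190,"spin": 0,"hand": 30}
    - {"tx": -200,"ty": 0,"tz": -200,"spin": 0,"hand": 30}
    - {"tx": -200,"ty": 0,"tz": -200,"spin": 0,"hand": 30}
    - {"tx": -200,"ty": 0,"tz": -200,"spin": 0,"hand": 30}
    - {"tx": -200,"ty": 0,"tz": -200,"spin": 0,"hand": 30}

```text
t: 28.75
ee_pos: [0.4141, 0.0177, 0.1939]
eef_rot: [-3.141, -0.002, 0.002]
wrist_force: [-0.2, 0.4, -0.2]
opening: 0.03
```

Run:
```python
from pk import *
from fl import flags
print(state()['ee_pos']); pink(); flags('c11')
b,_=capture('scene'); a,_=capture('top')
cv2.imwrite('pics/c12.png',np.hstack([cv2.resize(b[90:290,160:345],None,fx=2.16,fy=3*.72),cv2.resize(a[115:315,155:340],None,fx=2.16,fy=2.16)])[...,::-1])
```

```text
[0.41407001 0.01768394 0.19385204]
top 386 [249.8 149.9] lid 350 mean [0.6351 0.0189 0.04  ] x [0.615  0.6563] y [-0.0007  0.039 ]
scene 313 [257.6 237.9] lid 259 mean [0.6382 0.02   0.0404] x [0.6179 0.6584] y [-0.001   0.0404]
1 138 centroid rel hinge y,z mm [-19.    7.7] angle 1.18
2 133 centroid rel hinge y,z mm [-19.4   7.3] angle 1.21
3 126 centroid rel hinge y,z mm [-19.    5.9] angle 1.27
4 126 centroid rel hinge y,z mm [41.   5.9] angle -1.43
5 41 centroid rel hinge y,z mm [ 4.1 25.2] angle -0.16
6 58 centroid rel hinge y,z mm [ 1.5 23.1] angle -0.06
```

View pics/c12.png

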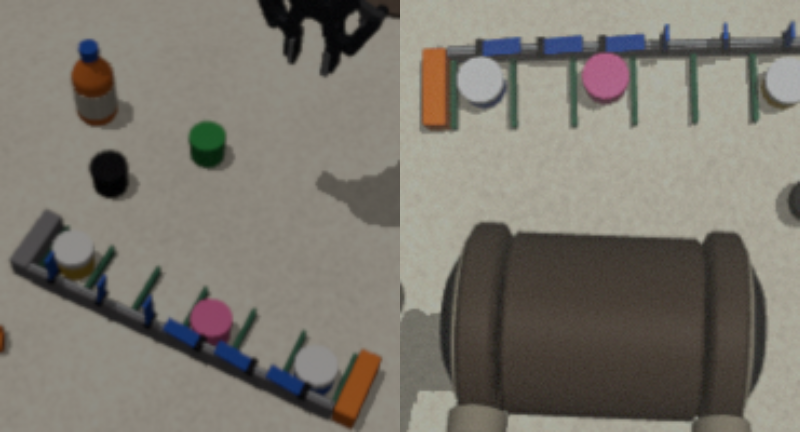

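The pink pot is home in bay 3 at (605,77), upright. Flags 1–3 lie over and 4–6 stand; the flag 4 reading of -1.43 is flag 3's blob picked by mistake. Handing in.

```bash
python3 -c "
from workcell import *
print(workorder.finish_job())"
```

```text
the job is handed in; nothing more can be done
None
```

The job is handed in. Flags 1–3 from the orange end are tipped well over, away from that end, and the pink pot is in the third bay, upright and against the back wall.

**Flags:** My first sweep tipped flags 1–3 only to about 0.5 rad, because the fingertips really sit about 25 mm above the reported TCP. I measured that offset from depth and swept again lower, starting from the orange end. Flags 1–3 then read 1.18, 1.21 and 1.27 rad, and the last picture shows flags 4–6 standing.

**Pot:** I pushed it, without lifting, using the two fingers 30 mm apart as a cradle: first sideways into line with the bay, then straight in. At the end the force rose from 7 to 13 N with no further movement. The scene camera puts it at x 0.638, y 0.020, against about 0.639 and 0.0205 for fully home, and its lid height of 40 mm shows it upright.

**Other objects:** The green, black, blue and yellow pots and the glue bottle look unmoved in the last pictures. The paper cup was outside those crops, so I didn't check it again, but the arm never worked near it.

**Readings that disagreed:**
- My flag script gave flag 4 as -1.43 rad, because it picked up flag 3's blade by mistake.
- The top camera's depth put the pot 3 mm nearer the robot than the scene camera did. I relied on the scene camera and the rigid stop.

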